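Find the castor with bearing play and tag it

TASK

One of the three trolley castors clamped in the jig has a worn wheel bearing: gently rock the wheels sideways on their axles, away from you and towards you, to feel which one has play, without forcing any of them (no more than about 15 N at the rim). Rock the loose wheel fully away from you, then fully back towards you, and leave it leaning towards you; then drop the grey collar fully down over the post in front of that castor and let go. Leave the tape, wrench and grease jar where they are.

Things in the scene. Friction and masses are not known exactly. Their poses are not given: they have to be found in the camera images.
- jig: Jig fixed to the bench: aluminium base plate 260 x 430 x 10 mm with three trolley castors clamped upside down in a row along its y, 140 mm apart. Origin: centre of the plate's underside; x points away from the robot, parallel to the axles, z up. Exactly one wheel has a worn bearing (inside the closed grey clamp block); which one differs each time and cannot be seen.
- hub_left (a point): Hub centre of the left (+y of the jig) castor, fixed to the jig, 118 mm above the bench, 45 mm from the jig's origin along its x. Axes as the jig's. The wheel is a black-tyred disc 100 mm in diameter, 30 mm thick along x, top 50 mm above this point. Fork cheeks (52 mm over both) and nuts (66 mm) reach 20 mm above it, so the rim's upper 30 mm is free on both faces.
- hub_mid (a point): Hub centre of the middle castor, fixed to the jig, 118 mm above the bench, 45 mm from the jig's origin along its x. Axes as the jig's. The wheel is a black-tyred disc 100 mm in diameter, 30 mm thick along x, top 50 mm above this point. Fork cheeks (52 mm over both) and nuts (66 mm) reach 20 mm above it, so the rim's upper 30 mm is free on both faces.
- hub_right (a point): Hub centre of the right (-y of the jig) castor, fixed to the jig, 118 mm above the bench, 45 mm from the jig's origin along its x. Axes as the jig's. The wheel is a black-tyred disc 100 mm in diameter, 30 mm thick along x, top 50 mm above this point. Fork cheeks (52 mm over both) and nuts (66 mm) reach 20 mm above it, so the rim's upper 30 mm is free on both faces.
- wheel_left (a joint): Lean of the left (+y of the jig) wheel about its hub centre, rad: 0 upright, positive with its top away from the robot, negative towards it. The worn wheel leans to firm stops at +0.14 and -0.14 (4 mm each way, 30 mm above the hub), moves under about 2 N there and stays where left. A sound wheel yields less than 0.02 (under 1 mm), then resists.
- wheel_mid (a joint): Lean of the middle wheel about its hub centre, rad: 0 upright, positive with its top away from the robot, negative towards it. The worn wheel leans to firm stops at +0.14 and -0.14 (4 mm each way, 30 mm above the hub), moves under about 2 N there and stays where left. A sound wheel yields less than 0.02 (under 1 mm), then resists.
- wheel_right (a joint): Lean of the right (-y of the jig) wheel about its hub centre, rad: 0 upright, positive with its top away from the robot, negative towards it. The worn wheel leans to firm stops at +0.14 and -0.14 (4 mm each way, 30 mm above the hub), moves under about 2 N there and stays where left. A sound wheel yields less than 0.02 (under 1 mm), then resists.
- post_left (a point): Foot of the steel tag post in front of the left (+y of the jig) castor, on the upper face of the base plate (10 mm above the bench), 110 mm nearer to the robot than the hub along the jig's x. The post is upright, 12 mm in diameter and 50 mm tall. Axes as the jig's.
- post_mid (a point): Foot of the steel tag post in front of the middle castor, on the upper face of the base plate (10 mm above the bench), 110 mm nearer to the robot than the hub along the jig's x. The post is upright, 12 mm in diameter and 50 mm tall. Axes as the jig's.
- post_right (a point): Foot of the steel tag post in front of the right (-y of the jig) castor, on the upper face of the base plate (10 mm above the bench), 110 mm nearer to the robot than the hub along the jig's x. The post is upright, 12 mm in diameter and 50 mm tall. Axes as the jig's.
- stem_left (a point): Point on the stem of the left (+y of the jig) wheel, 80 mm below the hub centre, hidden in the clamp block, moving with the wheel; here it bears on the bearing. Axes as the jig's when upright. A push F on the wheel at height h above the hub loads the bearing with about F x h / 80 mm once the play is taken up; merely gripping the rim does not. More than 12 N harms it.
- stem_mid (a point): Point on the stem of the middle wheel, 80 mm below the hub centre, hidden in the clamp block, moving with the wheel; here it bears on the bearing. Axes as the jig's when upright. A push F on the wheel at height h above the hub loads the bearing with about F x h / 80 mm once the play is taken up; merely gripping the rim does not. More than 12 N harms it.
- stem_right (a point): Point on the stem of the right (-y of the jig) wheel, 80 mm below the hub centre, hidden in the clamp block, moving with the wheel; here it bears on the bearing. Axes as the jig's when upright. A push F on the wheel at height h above the hub loads the bearing with about F x h / 80 mm once the play is taken up; merely gripping the rim does not. More than 12 N harms it.
- collar_center (a point): Centre of the loose reject collar, a plain grey plastic ring lying on the bench: 48 mm outside diameter, 26 mm bore, 24 mm tall, about 60 g; this point is on its axis, half-way up (12 mm). Down over a post it rests on the base plate with this point 12 mm above the post's foot.
- tape: Bystander: roll of brown tape, 100 mm in diameter, 48 mm tall, standing flat on the bench. Origin: centre of its underside.
- wrench: Bystander: steel wrench lying on the bench, about 160 mm long. Origin near its middle, x along its length.
- grease: Bystander: white plastic jar of grease, 64 mm in diameter, 85 mm tall. Origin: centre of its underside.
Not all that is in view belongs to the job. Several things look just like the part that bears collar_center: the one meant starts farthest to the robot's right.

How it is judged (in metres and radians):
On the way, in this order (a step that is already met when the one before it is completed fails the run):
1. the worn wheel has been rocked fully away from the robot (value of joint any of wheel_left, wheel_mid, wheel_right above 0.1 rad), for 0.05 s.
2. then the worn wheel has been rocked fully back towards the robot (value of joint any of wheel_left, wheel_mid, wheel_right below -0.1 rad), for 0.05 s.
3. the collar is down over the post in front of the wheel that leans towards the robot (((value of joint wheel_left below -0.08 rad and horizontal distance between collar_center and post_left below 0.012 m and z of collar_center in the frame of post_left below 0.022 m) or (value of joint wheel_mid below -0.08 rad and horizontal distance between collar_center and post_mid below 0.012 m and z of collar_center in the frame of post_mid below 0.022 m) or (value of joint wheel_right below -0.08 rad and horizontal distance between collar_center and post_right below 0.012 m and z of collar_center in the frame of post_right below 0.022 m))), for 0.2 s.
At the end, for the whole second after the job is handed in: The worn wheel leans towards the robot by more than 0.08 rad, and the collar rests flat (within 0.2 rad) and still on the base plate around the post in front of that castor: centre within 12 mm of the post sideways and less than 22 mm above its foot (((value of joint wheel_left below -0.08 rad and horizontal distance between collar_center and post_left below 0.012 m and z of collar_center in the frame of post_left below 0.022 m) or (value of joint wheel_mid below -0.08 rad and horizontal distance between collar_center and post_mid below 0.012 m and z of collar_center in the frame of post_mid below 0.022 m) or (value of joint wheel_right below -0.08 rad and horizontal distance between collar_center and post_right below 0.012 m and z of collar_center in the frame of post_right below 0.022 m)) and angle between collar_center's own z axis and vertical below 0.2 rad and linear speed of collar below 0.02 m/s); the robot touches nothing.
It fails at once if a wheel is forced: its stem loads the bearing with more than 12 N (about 20 N of push at the very top of the rim, 34 N at 30 mm above the hub) (contact force between any of wheel_left_c1, wheel_mid_c1, wheel_right_c1 and anything else above 12 N).
It fails at once if the tape, wrench or grease jar is moved by more than 20 mm (distance of any of tape, wrench, grease from where it was at the start of the episode above 0.02 m).
It also fails if it takes over 70 s, if anything falls off the work surface, if the arm or the gripper's body presses on something with over 40 N, if the wrist force passes 120 N, or if a joint passes its speed limit or range.

ROBOT

A 6-joint arm with a two-finger parallel gripper is mounted at the origin on the work surface. World frame = base frame: x ahead of the robot, y to its left, z up, the work surface at z = 0. Lengths are in m, angles in degrees, forces in N, time in s.
With the tool pointing down it reaches from about 0.3 to 0.75 m from the base axis. Payload 8.5 kg.
Tool frame: the origin (TCP) lies at the very end of the fingers, on their centre line; the grasp point (between the pads) lies 19 mm behind it; z points along the fingers, y is the line along which they close (so a half turn about z gives the same grasp; the last joint's range is limited). The gripper opens to 85 mm and grips with 20 to 120 N. Pads are 22 mm wide; open, the fingers measure 114 mm over their backs; the gripper's body (76 mm by 85 mm) begins 54 mm behind the grasp point. The pads swing forward as they close: fully open they stand 13 mm farther back than shut.
Start: joints at [52.752, 21.807, 74.336, -0, 83.858, -12.336], TCP at [0.232, 0.499, 0.209] pointing down, gripper open.
Joint ranges: [-178.18, 178.18], [-50.72, 133.34], [12.68, 142.11], [-81.47, 261.47], [9.98, 163.14], [-165.26, 165.26]. Speed limits (degrees/s): [136.94, 136.94, 180, 180, 180, 180].

INTERFACE

Orientations are given as a 3x3 rotation matrix whose columns are the frame's x, y, z axes.
In Python, from rig import observe, cams, ticket gives the robot as it stands.
- The arm moves only by the tool move_arm, never from a script. Its arguments are lists of equal length, an entry for each row: "jaw": the finger opening in cm, from 0 to 8.54; "dp": the shift along the tool's x, y, z in cm, a list of three; "turn": the turn, a rotation vector about the tool's x, y, z in rad, a list of three. In form: {"jaw": [jaw, ...], "dp": [[tx, ty, tz], ...], "turn": [[wx, wy, wz], ...]}. A call has 1 to 12 rows; each row shifts and turns the commanded pose from where the row before left it, along the tool's axes as they then stand; what a row does not reach is not made up. A row lasts 1/12 s, in which the tool goes at most 41.7 mm and 7.16 degrees, less where a joint would pass 70% of its speed; a pose out of reach is approached as far as the arm can. A call is refused whole if a number of a shift passes 4.17 or a number of a turn 0.125, either way. A call with a gripper value outside its range is refused whole. The fingers move at their own pace and stop on an object; "force" is the grip in N (left out, the last holds). Time passes only in rows, so rows that do not move let the fingers close. It gives the time, the measured TCP pose, the force, the opening and the grip force at its end, in the units of the state.
- observe(): the state, without advancing time (a new reading comes with each control period).
- cams.get_image(name): name is "scene" or "top" or "wrist"; returns (picture, depth): 480x640x3 uint8, red, green, blue; 480x640 float32, m along the optical axis (not along the pixel's ray), 0 where there is no reading.
- cams.calibration(name): a dict with "vertical_fov" (degrees; the focal length in pixels is half the picture's height over the tangent of half this angle, whatever the lens; pixels are square), "cx", "cy" (the principal point, pixels), "view" (4x4, takes a point from world to camera coordinates); the wrist camera has in their place "tool_from_camera" (4x4, takes a point from camera to tool coordinates, whose origin is the TCP and whose axes are the flange's). Camera axes: x right, y up, looking along -z (the intrinsics and any distortion apply to the point x, -y, -z); pixel columns grow to the right and rows downward; lengths in m; the calibration is good to about 2 mm. The wrist camera is an equidistant fisheye: a pixel r from the principal point sees the ray r / f radians off the axis. A picture is of the moment at which its call begins: read the wrist's pose just before it. calibration takes no time and is no camera call.
- ticket.close_job(): hands the job in; it is judged then, once.
Trained networks look in the newest picture that a camera, given by its name, has taken for a name from the list of things; names that differ only in an ending like _2 or _b are one class to them, and where a whole thing is asked for, a point or a joint stands for the part that bears it (a point fixed in the world has none). Each returns a list of dicts, best first, with "p" (0 to 1); they miss things now and then, are a little off and sometimes report something else, mostly with a low value. They report only what shows in the picture. A call takes as long as a camera call. They do not tell look-alikes from the thing itself.
- cams.spot_in(camera, query): "box" ([centre column, centre row, width, height] as shares, 0 to 1, of the picture: columns of its width, rows of its height, round what is visible of it).
- cams.outline_of(camera, query): "mask" (480x640 bool, what is visible of it) and "box" ([centre column, centre row, width, height] as shares, 0 to 1, of the picture: columns of its width, rows of its height, round what is visible of it).
- cams.mark_of(camera, query): "location" ([column, row] as shares, 0 to 1, of the picture: columns of its width, rows of its height: a listed point, or the origin of a listed thing).
The state is a dict: "time_s": time; "q": joint angles; "qvel": joint speeds; "joint_efforts": joint torques, N m; "position": TCP position; "tool_rot": TCP orientation; "ft_force": force on the tool from outside, world axes, zero at the start; "wrist_torque": the same for the moment, N m; "grip_width": finger opening in m; "gripper_force": force on a finger pad.
Only numpy, scipy, OpenCV 4.12 (cv2) and the standard library are available. Lean on these libraries where they do the work, as an engineer would, in place of code of your own. Each camera call takes 0.05 s, during which the arm holds its last target. There are 200 camera calls.

## Working session

There is one attempt and no reset: what is moved stays moved. The work goes in short steps, Python scripts to look and compute and a tool call to move; the robot and the scene stay as the last step left them, time stands still between calls to the robot, and variables do not carry over. Pictures are saved under pics/ and viewed, at most 10 in all, crops included, and the job is handed in when it is done.

Besides the shell and the picture viewer there is one more tool, called after "Request:" as name(argument=value, ...) on one line, values as JSON. move_arm: Moves the arm, as the interface text tells. Its arguments: {"type":"object","properties":{"jaw":{"type":"array","items":{"type":"number"}},"dp":{"type":"array","items":{"type":"array","items":{"type":"number"}}},"turn":{"type":"array","items":{"type":"array","items":{"type":"number"}}},"force":{"type":"number"}},"required":["jaw","dp","turn"]}

```bash
mkdir -p pics
cat > h.py <<'E'
import numpy as np, cv2
from rig import observe, cams, ticket
def K(name):
    c=cams.calibration(name); return 240/np.tan(np.radians(c["vertical_fov"])/2),c["cx"],c["cy"],c
def ray(name,u,v,st=None):
    f,cx,cy,c=K(name)
    if name!="wrist":
        M=np.linalg.inv(np.array(c["view"])); d=np.array([(u-cx)/f,-(v-cy)/f,-1.])
    else:
        T=np.eye(4);T[:3,:3]=np.array(st["tool_rot"]);T[:3,3]=st["position"]
        M=T@np.array(c["tool_from_camera"]); a=np.array([u-cx,v-cy]);r=np.hypot(*a);t=r/f
        d=np.array([a[0]/max(r,1e-9)*np.sin(t),-a[1]/max(r,1e-9)*np.sin(t),-np.cos(t)])
    return M[:3,3],M[:3,:3]@d
def onz(name,u,v,z,st=None):
    o,d=ray(name,u,v,st); return o+d*(z-o[2])/d[2]
def depthpt(name,u,v,D):
    o,d=ray(name,u,v); return o+d*D[int(v),int(u)]
def tri(rs):
    A=np.zeros((3,3));b=np.zeros(3)
    for o,d in rs:
        d=d/np.linalg.norm(d);P=np.eye(3)-np.outer(d,d);A+=P;b+=P@o
    x=np.linalg.solve(A,b); return x,[np.linalg.norm(np.cross(x-o,d/np.linalg.norm(d))) for o,d in rs]
E
cat > a.py <<'E'
from h import *
s=observe();print(s["time_s"],s["position"],s["tool_rot"],s["ft_force"])
np.set_printoptions(precision=4,suppress=True)
for n in ["scene","top"]:
    im,D=cams.get_image(n);cv2.imwrite(f"pics/{n}0.png",im[:,:,::-1]);print(n,D.min(),D.max(),K(n)[:3])
    for q in ["hub_left","hub_mid","hub_right","post_left","post_mid","post_right","collar_center","jig","tape","wrench","grease"]:
        r=cams.mark_of(n,q)
        for e in r[:5]:
            u,v=e["location"][0]*640,e["location"][1]*480
            z={"h":.118,"p":.01,"c":.012}.get(q[0],0)
            print(q,round(e["p"],2),round(u,1),round(v,1),onz(n,u,v,z),depthpt(n,min(max(u,0),639),min(max(v,0),479),D))
E
python3 a.py
```

```text
0.0 [0.23145414 0.49854377 0.20820241] [[-9.06955140e-01  4.21226170e-01 -9.41655826e-04]
 [ 4.21227088e-01  9.06954373e-01 -1.22690327e-03]
 [ 3.37235104e-04 -1.50939717e-03 -9.99998804e-01]] [-0.32035835  0.58971394 -0.4797795 ]
scene 0.0 3.6601841 (np.float64(469.16539451319017), 323.38829015379156, 238.83201344086444)
hub_left 0.6 287.9 250.0 [0.5958 0.0279 0.118 ] [0.6132 0.0658 0.1516]
hub_mid 0.79 271.2 217.9 [ 0.5762 -0.1014  0.118 ] [ 0.5908 -0.0658  0.1448]
hub_mid 0.42 294.8 216.5 [ 0.524  -0.0791  0.118 ] [ 0.4564 -0.2184  0.0104]
hub_right 0.83 251.3 186.4 [ 0.5607 -0.259   0.118 ] [ 0.5791 -0.2085  0.1501]
post_left 0.79 331.2 277.0 [0.4956 0.0487 0.01  ] [0.4964 0.05   0.0114]
post_mid 0.98 311.8 241.3 [ 0.4691 -0.0957  0.01  ] [ 0.4726 -0.0893  0.0157]
post_right 0.9 296.4 216.3 [ 0.4518 -0.2175  0.01  ] [ 0.4526 -0.2158  0.0113]
post_right 0.7 269.2 239.8 [ 0.5637 -0.1563  0.01  ] [ 0.5865 -0.0995  0.0569]
post_right 0.32 312.0 240.4 [ 0.4668 -0.0989  0.01  ] [ 0.4715 -0.0901  0.0177]
collar_center 0.81 422.3 384.0 [0.4996 0.3917 0.012 ] [0.4931 0.3862 0.0007]
collar
[... 1184 characters left out ...]
 ] [ 0.4665 -0.0861  0.0603]
post_right 0.6 391.0 244.2 [ 0.4498 -0.2345  0.01  ] [ 0.4469 -0.2305  0.033 ]
collar_center 0.72 212.2 249.7 [0.4447 0.2982 0.012 ] [0.4461 0.3006 0.0008]
collar_center 0.67 182.9 229.2 [0.5083 0.3862 0.012 ] [0.5099 0.3888 0.0026]
collar_center 0.46 150.6 235.4 [0.4917 0.482  0.012 ] [0.4896 0.4774 0.0255]
jig 0.6 343.9 217.8 [ 0.5347 -0.097   0.    ] [ 0.5327 -0.0962  0.0108]
tape 0.85 178.5 188.7 [0.6361 0.4052 0.    ] [0.6351 0.4042 0.0037]
wrench 0.94 224.9 191.8 [0.6233 0.2637 0.    ] [0.6216 0.2624 0.0068]
wrench 0.59 461.4 278.3 [ 0.3439 -0.4416  0.    ] [ 0.34   -0.4155  0.0807]
grease 0.85 462.7 278.1 [ 0.3444 -0.4456  0.    ] [ 0.3403 -0.4184  0.0836]
```

View pics/scene0.png

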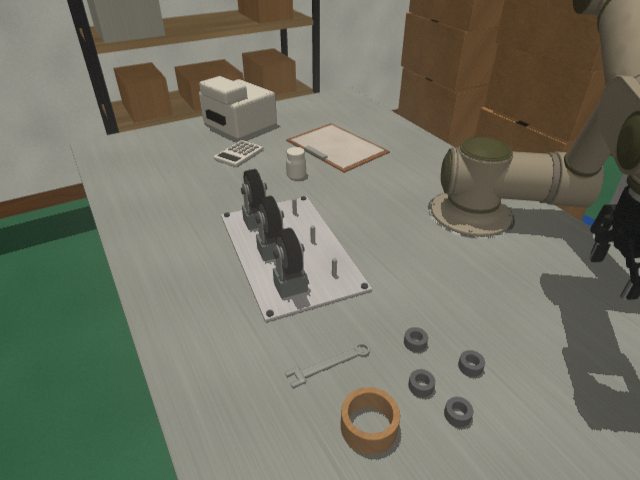

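View pics/top0.png

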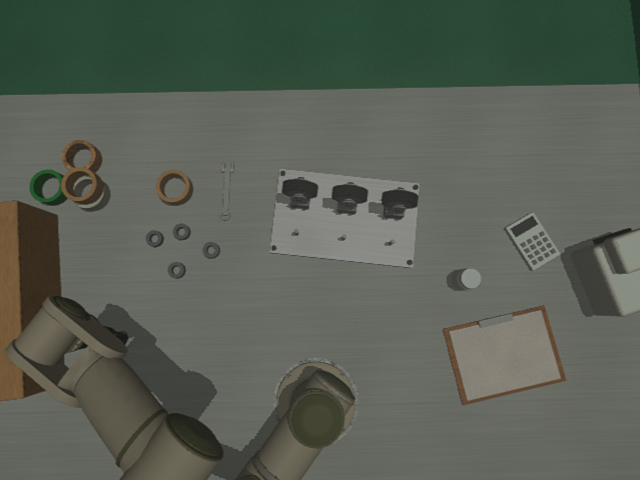

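The scene picture shows the jig, with castors at about (288,250), (271,218) and (252,187). The top picture shows four collars, and the rightmost for the robot is at (211,250), which matches (416,339) in the scene. Next I fit the jig plate and triangulate the collar.

```bash
cat > b.py <<'E'
from h import *
np.set_printoptions(precision=4,suppress=True)
im=cv2.imread("pics/top0.png");g=im.astype(int)
# plate: brighter than the bench
gray=cv2.cvtColor(im,cv2.COLOR_BGR2GRAY);print(gray[245,320],gray[290,350],gray[215,260])
m=((gray>(int(gray[245,320])+int(gray[290,350]))/2)*255).astype(np.uint8)
z=np.zeros_like(m);z[155:280,262:428]=m[155:280,262:428]
z=cv2.morphologyEx(cv2.morphologyEx(z,cv2.MORPH_OPEN,np.ones((3,3))),cv2.MORPH_CLOSE,np.ones((5,5)))
c=max(cv2.findContours(z,0,1)[0],key=cv2.contourArea)[:,0]
P=np.array([onz("top",u+.0,v+.0,.01)[:2] for u,v in c])*1000
r=cv2.minAreaRect(P.astype(np.float32));print(r,cv2.boxPoints(r))
b=cv2.boxPoints(r)
# long edge direction
cams.get_image("top");cams.get_image("scene")
for i,q in enumerate(["collar_center"]):
    A=cams.outline_of("top",q);B=cams.outline_of("scene",q)
    for n,L in(("top",A),("scene",B)):
        for e in L:
            u,v=e["box"][0]*640,e["box"][1]*480;print(n,round(e["p"],2),u,v,e["box"][2]*640,e["box"][3]*480,onz(n,u,v,.012))
for q in ["left","mid","right"]:
    for n in("top","scene"):
        L=cams.outline_of(n,"wheel_"+q)
        for e in L[:3]:print(n,q,round(e["p"],2),e["box"][0]*640,e["box"][1]*480,e["box"][2]*640,e["box"][3]*480)
E
python3 b.py
```

```text
133 105 104
((535.0635986328125, -100.89823913574219), (427.66046142578125, 258.0809326171875), 82.60324096679688) [[ 379.5685 -296.3365]
 [ 635.5019 -329.5617]
 [ 690.5587   94.54  ]
 [ 434.6253  127.7652]]
top 0.77 211.328 249.45600000000002 14.719999999999999 14.496 [0.4455 0.3008 0.012 ]
top 0.71 184.192 230.88 13.376 14.399999999999999 [0.5032 0.3823 0.012 ]
top 0.65 178.62400000000002 270.336 19.904 17.712 [0.3855 0.3966 0.012 ]
top 0.58 152.832 238.84799999999998 17.92 14.879999999999999 [0.4811 0.4751 0.012 ]
scene 0.93 458.624 410.448 26.688000000000002 31.92 [0.4785 0.4672 0.012 ]
scene 0.74 416.576 337.584 25.024 27.983999999999998 [0.4375 0.2976 0.012 ]
scene 0.67 421.12 382.464 28.288000000000004 26.688 [0.4993 0.3879 0.012 ]
scene 0.61 471.36 363.55199999999996 24.512 28.080000000000002 [0.3855 0.4025 0.012 ]
top left 0.82 301.632 190.12800000000001 34.624 17.712
scene left 0.74 291.392 247.248 29.824 43.68
top mid 0.63 348.288 194.832 40.19199999999999 16.896
scene mid 0.84 268.992 217.296 27.008000000000003 45.024
scene mid 0.36 289.728 252.23999999999998 25.408 47.903999999999996
top right 0.8 397.376 200.256 35.712 17.52
scene right 0.83 255.744 188.592 26.304 39.408
```

Request:
move_arm(jaw=[5, 5, 5, 5, 5, 5, 5, 5, 5, 5, 5], dp=[[0, 0, -0.4], [0, 0, -0.4], [0, 0, -0.4], [0, 0, -0.4], [0, 0, -0.4], [0, 0, -0.4], [0, 0, -0.4], [0, 0, -0.4], [0, 0, -0.4], [0, 0, -0.4], [0, 0, -0.4]], turn=[[0, 0, 0.115], [0, 0, 0.115], [0, 0, 0.115], [0, 0, 0.115], [0, 0, 0.115], [0, 0, 0.115], [0, 0, 0.115], [0, 0, 0.115], [0, 0, 0.115], [0, 0, 0.115], [0, 0, 0.115]], force=20)

```text
time_s: 2.62
position: [0.2316, 0.4988, 0.253]
tool_rot: [[0.134, 0.991, -0.0], [0.991, -0.134, -0.0], [-0.0, -0.0, -1.0]]
ft_force: [0.5, 0.5, 0.7]
grip_width: 0.0498
gripper_force: 0.0
```

Request:
move_arm(jaw=[5, 5, 5, 5, 5, 5, 5, 5, 5, 5, 5, 5], dp=[[-2.8, 2.8, 0], [-2.8, 2.8, 0], [-2.8, 2.8, 0], [-2.8, 2.8, 0], [-2.8, 2.8, 0], [-2.8, 2.8, 0], [-2.8, 2.8, 0], [-2.8, 2.8, 0], [-2.8, 2.8, 0], [-2.8, 2.8, 0], [-2.8, 2.8, 0], [-2.8, 2.8, 0]], turn=[[0, 0, 0], [0, 0, 0], [0, 0, 0], [0, 0, 0], [0, 0, 0], [0, 0, 0], [0, 0, 0], [0, 0, 0], [0, 0, 0], [0, 0, 0], [0, 0, 0], [0, 0, 0]])

```text
time_s: 3.62
position: [0.5225, 0.1205, 0.253]
tool_rot: [[0.129, 0.992, 0.0], [0.992, -0.129, 0.0], [0.0, 0.0, -1.0]]
ft_force: [0.9, 0.2, -0.0]
grip_width: 0.0502
gripper_force: 0.0
```

Request:
move_arm(jaw=[5, 5, 5, 5], dp=[[-2.6, 2.85, 0], [-2.6, 2.85, 0], [-2.6, 2.9, 0], [0, 0, 0]], turn=[[0, 0, 0], [0, 0, 0], [0, 0, 0], [0, 0, 0]])

```text
time_s: 3.95
position: [0.6, 0.0286, 0.2513]
tool_rot: [[0.134, 0.991, -0.0], [0.991, -0.134, -0.001], [-0.001, -0.0, -1.0]]
ft_force: [-0.2, 0.9, -0.9]
grip_width: 0.0497
gripper_force: 0.0
```

```bash
cat > w.py <<'E'
from h import *
import sys
np.set_printoptions(precision=4,suppress=True)
s=observe();print(s["position"],s["ft_force"])
im,D=cams.get_image("wrist");cv2.imwrite(f"pics/{sys.argv[1]}.png",im[:,:,::-1])
for q in sys.argv[2:]:
    for e in cams.mark_of("wrist",q)[:3]:
        u,v=e["location"][0]*640,e["location"][1]*480
        z={"h":.118,"p":.01,"c":.012}[q[0]]
        print(q,round(e["p"],2),round(u,1),round(v,1),onz("wrist",u,v,z,s))
E
python3 w.py w1 hub_left hub_mid hub_right post_left post_mid
```

```text
[0.6    0.0286 0.2513] [-0.2116  0.9135 -0.9409]
post_left 0.91 212.2 193.2 [0.4849 0.0515 0.01  ]
post_mid 0.61 224.5 309.4 [ 0.4687 -0.0937  0.01  ]
```

View pics/w1.png

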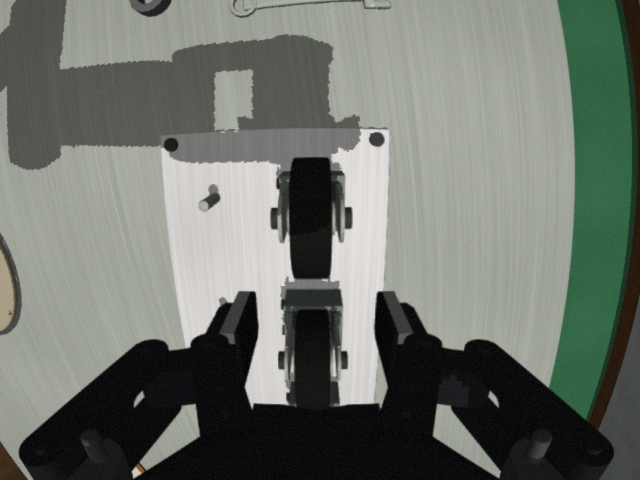

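The left wheel is at about (311,218) and the middle one at (313,355). The fingers (columns 257 and 377) straddle the wheel line. I check by calculation that the TCP really is above the left wheel.

Run:
```python
from h import *
np.set_printoptions(precision=4,suppress=True)
s=observe();im=cv2.imread("pics/w1.png")
for u,v in [(291,218),(330,218),(311,215),(296,355),(331,355),(313,355)]: print(u,v,onz("wrist",u,v,.168,s))
print(np.array(cams.calibration("wrist")["tool_from_camera"]))
print(onz("wrist",171,145,.01,s),onz("wrist",377,139,.01,s))
o,d=ray("wrist",207,204,s);print("postL top",onz("wrist",207,204,.06,s))
```

```text
291 218 [0.5814 0.0515 0.168 ]
330 218 [0.6082 0.0481 0.168 ]
311 215 [0.5954 0.0519 0.168 ]
296 355 [ 0.5684 -0.0601  0.168 ]
331 355 [ 0.5964 -0.0637  0.168 ]
313 355 [ 0.582  -0.0618  0.168 ]
[[ 0.0007  0.9583  0.2859  0.073 ]
 [ 1.     -0.0004 -0.001   0.0001]
 [-0.0009  0.2859 -0.9583 -0.1654]
 [ 0.      0.      0.      1.    ]]
[0.4408 0.1205 0.01  ] [0.6718 0.0931 0.01  ]
postL top [0.4884 0.0533 0.06  ]
```

Request:
move_arm(jaw=[5, 5, 5, 5, 5, 5, 5], dp=[[0.5, -0.4, 2], [0, 0, 2], [0, 0, 2], [0, 0, 2], [0, 0, 1.5], [0, 0, 0.8], [0, 0, 0]], turn=[[0, 0, 0], [0, 0, 0], [0, 0, 0], [0, 0, 0], [0, 0, 0], [0, 0, 0], [0, 0, 0]])

```text
time_s: 4.83
position: [0.5926, 0.0403, 0.1487]
tool_rot: [[0.128, 0.992, -0.003], [0.992, -0.128, 0.0], [0.0, -0.003, -1.0]]
ft_force: [0.1, 0.2, -0.7]
grip_width: 0.0503
gripper_force: 0.0
```

Request:
move_arm(jaw=[5, 5, 5, 5], dp=[[0, 0.2, 0], [0, 0.2, 0], [0, 0.1, 0], [0, 0, 0]], turn=[[0, 0, 0], [0, 0, 0], [0, 0, 0], [0, 0, 0]])

```text
time_s: 5.17
position: [0.5991, 0.0387, 0.1506]
tool_rot: [[0.129, 0.992, 0.002], [0.992, -0.129, -0.0], [0.0, 0.002, -1.0]]
ft_force: [0.6, -0.7, -1.2]
grip_width: 0.0501
gripper_force: 0.0
```

Request:
move_arm(jaw=[5, 5, 5, 5], dp=[[0, 0.1, 0], [0, 0.1, 0], [0, 0.1, 0], [0, 0, 0]], turn=[[0, 0, 0], [0, 0, 0], [0, 0, 0], [0, 0, 0]])

```text
time_s: 5.5
position: [0.6017, 0.0384, 0.1499]
tool_rot: [[0.129, 0.992, 0.0], [0.992, -0.129, -0.0], [0.0, 0.0, -1.0]]
ft_force: [0.1, 0.1, -0.8]
grip_width: 0.0499
gripper_force: 0.0
```

Request:
move_arm(jaw=[5, 5, 5], dp=[[0, 0.1, 0], [0, 0.1, 0], [0, 0, 0]], turn=[[0, 0, 0], [0, 0, 0], [0, 0, 0]])

```text
time_s: 5.75
position: [0.6036, 0.0381, 0.1498]
tool_rot: [[0.129, 0.992, 0.0], [0.992, -0.129, 0.0], [0.0, 0.0, -1.0]]
ft_force: [-0.6, 0.5, -1.4]
grip_width: 0.0498
gripper_force: 0.0
```

Request:
move_arm(jaw=[5, 5, 5], dp=[[0, 0.1, 0], [0, 0.1, 0], [0, 0, 0]], turn=[[0, 0, 0], [0, 0, 0], [0, 0, 0]])

```text
time_s: 6.0
position: [0.6056, 0.0378, 0.1498]
tool_rot: [[0.129, 0.992, 0.0], [0.992, -0.129, 0.0], [0.0, 0.0, -1.0]]
ft_force: [-0.1, -0.2, 0.3]
grip_width: 0.0497
gripper_force: 0.0
```

Request:
move_arm(jaw=[5, 5], dp=[[0, 0.1, 0], [0, 0, 0]], turn=[[0, 0, 0], [0, 0, 0]])

```text
time_s: 6.17
position: [0.6066, 0.0378, 0.1498]
tool_rot: [[0.129, 0.992, -0.0], [0.992, -0.129, 0.0], [0.0, -0.0, -1.0]]
ft_force: [-0.4, -0.5, -0.2]
grip_width: 0.0499
gripper_force: 0.0
```

Request:
move_arm(jaw=[5, 5], dp=[[0, 0.1, 0], [0, 0, 0]], turn=[[0, 0, 0], [0, 0, 0]])

```text
time_s: 6.33
position: [0.6076, 0.0376, 0.1498]
tool_rot: [[0.129, 0.992, 0.0], [0.992, -0.129, -0.0], [-0.0, 0.0, -1.0]]
ft_force: [-0.1, 0.5, 0.4]
grip_width: 0.05
gripper_force: 0.0
```

Request:
move_arm(jaw=[5, 5], dp=[[0, 0.1, 0], [0, 0, 0]], turn=[[0, 0, 0], [0, 0, 0]])

```text
time_s: 6.5
position: [0.6086, 0.0375, 0.1498]
tool_rot: [[0.129, 0.992, 0.0], [0.992, -0.129, 0.0], [0.0, 0.0, -1.0]]
ft_force: [0.1, 0.4, -0.7]
grip_width: 0.0499
gripper_force: 0.0
```

Request:
move_arm(jaw=[5, 5], dp=[[0, 0.1, 0], [0, 0, 0]], turn=[[0, 0, 0], [0, 0, 0]])

```text
time_s: 6.67
position: [0.6096, 0.0373, 0.1498]
tool_rot: [[0.129, 0.992, 0.0], [0.992, -0.129, -0.0], [-0.0, 0.0, -1.0]]
ft_force: [-0.1, 0.8, -0.8]
grip_width: 0.0504
gripper_force: 0.0
```

```bash
python3 w.py w2
```

```text
[0.6096 0.0373 0.1498] [-0.0857  0.8003 -0.789 ]
```

View pics/w2.png

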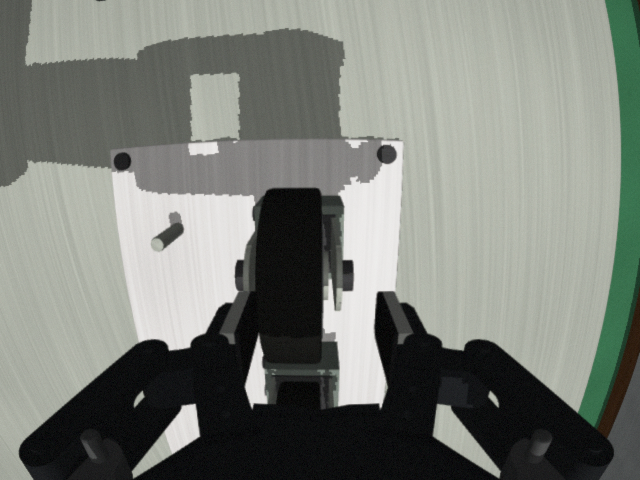

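The left wheel stands between the fingers, from columns 258 to 325 and rows 188 to 362. The near finger's edge (257) is close to the wheel's face. I check the offset along y.

Run:
```python
from h import *
np.set_printoptions(precision=4,suppress=True)
s=observe()
def cen(u,v1,v2,st):
    o,a=ray("wrist",u,v1,st);_,b=ray("wrist",u,v2,st)
    d=a/np.linalg.norm(a)+b/np.linalg.norm(b);return o+d*(.118-o[2])/d[2]
print(cen(292,188,362,s))
s1=dict(s);s1["position"]=np.array([.6,.0286,.2513])
print(cen(311,157,280,s1))
# project model points
def proj(p):
    f,cx,cy,c=K("wrist");T=np.eye(4);T[:3,:3]=s["tool_rot"];T[:3,3]=s["position"]
    q=np.linalg.inv(T@np.array(c["tool_from_camera"]))@np.r_[p,1];t=np.arctan2(np.hypot(q[0],q[1]),-q[2]);n=np.hypot(q[0],q[1])
    return cx+f*t*q[0]/n,cy-f*t*q[1]/n
R=np.array(s["tool_rot"]);
for y in(-.025,.025):print("tip",proj(s["position"]+R@[0,y,-.006]))
jx=np.array([.9917,-.1287,0]);jy=np.array([.1287,.9917,0]);O=np.array([.5351,-.1009,0])
for c in(-.015,.015):
  print("wheel",[np.round(proj(O+jx*(.045+c)+jy*.14+[0,0,z]),0) for z in(.168,)],[np.round(proj(O+jx*(.045+c)+jy*(.14+a)+[0,0,.143]),0) for a in(-.043,.043)])
for y in (.185,-.185): pass
print("post",proj(O+jx*-.065+jy*.14+[0,0,.06]),proj(O+jx*-.065+jy*.14+[0,0,.01]))
print("nuts",proj(O+jx*(.045-.033)+jy*.14+[0,0,.118]),proj(O+jx*(.045+.033)+jy*.14+[0,0,.118]))
```

```text
[0.5952 0.0327 0.118 ]
[0.5967 0.0318 0.118 ]
tip (np.float64(262.48001392798517), np.float64(291.8554143328971))
tip (np.float64(368.0848841886303), np.float64(291.89766840230175))
wheel [array([258., 316.])] [array([269., 362.]), array([261., 211.])]
wheel [array([324., 317.])] [array([322., 363.]), array([324., 211.])]
post (np.float64(157.4160629046131), np.float64(244.76764359996469)) (np.float64(179.22578188507586), np.float64(228.08540550564527))
nuts (np.float64(239.39246604889743), np.float64(274.82414523890304)) (np.float64(353.6568577353595), np.float64(275.2313757975397))
```

Request:
move_arm(jaw=[5, 5], dp=[[0, 0.1, 0], [0, 0, 0]], turn=[[0, 0, 0], [0, 0, 0]])

```text
time_s: 6.88
position: [0.6106, 0.0372, 0.1498]
tool_rot: [[0.129, 0.992, 0.0], [0.992, -0.129, -0.0], [-0.0, 0.0, -1.0]]
ft_force: [0.2, 0.6, 0.4]
grip_width: 0.0502
gripper_force: 0.0
```

Request:
move_arm(jaw=[5, 5], dp=[[0, 0.1, 0], [0, 0, 0]], turn=[[0, 0, 0], [0, 0, 0]])

```text
time_s: 7.05
position: [0.6116, 0.0371, 0.1498]
tool_rot: [[0.129, 0.992, 0.0], [0.992, -0.129, -0.0], [-0.0, 0.0, -1.0]]
ft_force: [-0.3, 0.3, -0.3]
grip_width: 0.0499
gripper_force: 0.0
```

Request:
move_arm(jaw=[5, 5], dp=[[0, 0.1, 0], [0, 0, 0]], turn=[[0, 0, 0], [0, 0, 0]])

```text
time_s: 7.22
position: [0.6125, 0.037, 0.1498]
tool_rot: [[0.129, 0.992, 0.0], [0.992, -0.129, -0.0], [-0.0, 0.0, -1.0]]
ft_force: [-0.1, -0.0, -0.5]
grip_width: 0.05
gripper_force: 0.0
```

Request:
move_arm(jaw=[5, 5], dp=[[0, 0.1, 0], [0, 0, 0]], turn=[[0, 0, 0], [0, 0, 0]])

```text
time_s: 7.38
position: [0.6135, 0.0368, 0.1498]
tool_rot: [[0.129, 0.992, 0.0], [0.992, -0.129, -0.0], [-0.0, 0.0, -1.0]]
ft_force: [-0.3, -0.7, 0.2]
grip_width: 0.0502
gripper_force: 0.0
```

Request:
move_arm(jaw=[5, 5], dp=[[0, 0.1, 0], [0, 0, 0]], turn=[[0, 0, 0], [0, 0, 0]])

```text
time_s: 7.55
position: [0.6145, 0.0367, 0.1498]
tool_rot: [[0.129, 0.992, 0.0], [0.992, -0.129, -0.0], [-0.0, 0.0, -1.0]]
ft_force: [0.7, 0.6, -0.8]
grip_width: 0.0499
gripper_force: 0.0
```

```bash
python3 w.py w3
```

```text
[0.6145 0.0367 0.1498] [ 0.6657  0.5999 -0.8398]
```

View pics/w3.png

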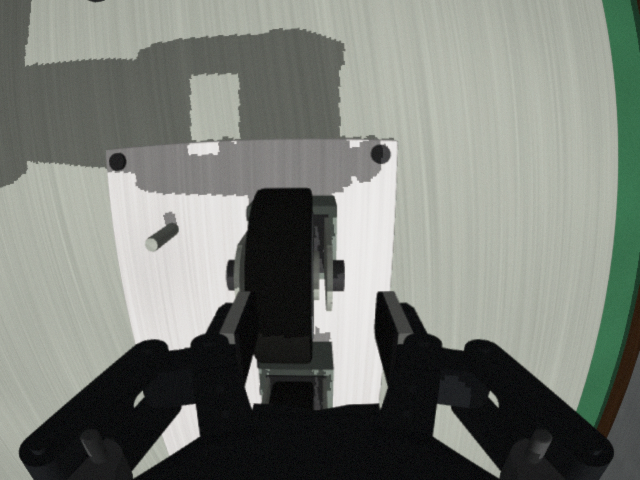

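The wheel spans columns 248 to 312 and its nuts sit at 230 and 342. All of it shifted together by about 10 px, so there is no contact yet. I continue in 1 mm steps.

Request:
move_arm(jaw=[5, 5], dp=[[0, 0.1, 0], [0, 0, 0]], turn=[[0, 0, 0], [0, 0, 0]])

```text
time_s: 7.77
position: [0.6155, 0.0366, 0.1498]
tool_rot: [[0.129, 0.992, 0.0], [0.992, -0.129, -0.0], [-0.0, 0.0, -1.0]]
ft_force: [-0.0, 0.0, -0.8]
grip_width: 0.0502
gripper_force: 0.0
```

Request:
move_arm(jaw=[5, 5], dp=[[0, 0.1, 0], [0, 0, 0]], turn=[[0, 0, 0], [0, 0, 0]])

```text
time_s: 7.93
position: [0.6165, 0.0364, 0.1498]
tool_rot: [[0.129, 0.992, 0.0], [0.992, -0.129, -0.0], [-0.0, 0.0, -1.0]]
ft_force: [0.6, -1.2, -1.2]
grip_width: 0.0501
gripper_force: 0.0
```

Run:
```python
from h import *
np.set_printoptions(precision=4,suppress=True)
s=observe();im,D=cams.get_image("wrist");print(s["ft_force"],s["position"])
T=np.eye(4);T[:3,:3]=s["tool_rot"];T[:3,3]=s["position"];iT=np.linalg.inv(T)
def p(u,v):
    o,d=ray("wrist",u,v,s);C=T@np.array(cams.calibration("wrist")["tool_from_camera"]);ax=-C[:3,2]
    return (iT@np.r_[o+d*D[v,u]/(d@ax),1])[:3]*1000
for v in(294,300,310,320,330,345):
    print(v,[(u,p(u,v).round(0).tolist()) for u in range(212,428,6) if u<270 or u>360 or v==300])
```

```text
[ 0.6071 -1.1747 -1.2476] [0.6165 0.0364 0.1498]
294 [(212, [-70.0, -96.0, 140.0]), (218, [-70.0, -90.0, 140.0]), (224, [-69.0, -84.0, 139.0]), (230, [-69.0, -78.0, 139.0]), (236, [-10.0, -42.0, 12.0]), (242, [12.0, -29.0, -33.0]), (248, [12.0, -26.0, -34.0]), (254, [10.0, -25.0, -30.0]), (260, [4.0, -24.0, -18.0]), (266, [4.0, -22.0, -17.0]), (362, [-68.0, 42.0, 137.0]), (368, [-68.0, 48.0, 139.0]), (374, [-69.0, 53.0, 140.0]), (380, [73.0, 0.0, -165.0]), (386, [11.0, 28.0, -33.0]), (392, [12.0, 30.0, -34.0]), (398, [-74.0, 78.0, 150.0]), (404, [-75.0, 85.0, 151.0]), (410, [-74.0, 90.0, 150.0]), (416, [-74.0, 96.0, 149.0]), (422, [-75.0, 102.0, 150.0])]
300 [(212, [-76.0, -97.0, 140.0]), (218, [-77.0, -91.0, 141.0]), (224, [-76.0, -85.0, 140.0]), (230, [-76.0, -79.0, 140.0]), (236, [11.0, -30.0, -38.0]), (242, [11.0, -28.0, -38.0]), (248, [11.0, -26.0, -39.0]), (254, [7.0, -25.0, -30.0]), (260, [1.0, -24.0, -18.0]), (266, [1.0, -22.0, -18.0]), (272, [1.0, -19.0, -18.0]), (278, [2.0, -16.0, -18.0]), (284, [1.0, -14.0, -17.0]), (290, [1.0, -11.0, -17.0]), (296, [1.0, -9.0, -17.0]), (3
[... 2312 characters left out ...]
.0, -62.0]), (410, [12.0, 31.0, -62.0]), (416, [8.0, 35.0, -56.0]), (422, [7.0, 38.0, -55.0])]
345 [(212, [12.0, -31.0, -72.0]), (218, [12.0, -29.0, -72.0]), (224, [12.0, -28.0, -72.0]), (230, [7.0, -28.0, -64.0]), (236, [7.0, -26.0, -64.0]), (242, [5.0, -25.0, -60.0]), (248, [-2.0, -25.0, -50.0]), (254, [-10.0, -25.0, -38.0]), (260, [-24.0, -26.0, -15.0]), (266, [-23.0, -23.0, -16.0]), (362, [-124.0, 45.0, 140.0]), (368, [-123.0, 51.0, 139.0]), (374, [-124.0, 57.0, 139.0]), (380, [-6.0, 25.0, -44.0]), (386, [1.0, 25.0, -54.0]), (392, [6.0, 25.0, -62.0]), (398, [7.0, 27.0, -64.0]), (404, [13.0, 27.0, -73.0]), (410, [13.0, 28.0, -73.0]), (416, [12.0, 31.0, -72.0]), (422, [12.0, 32.0, -72.0])]
```

Run:
```python
from h import *
s=observe();im,D=cams.get_image("wrist")
T=np.eye(4);T[:3,:3]=s["tool_rot"];T[:3,3]=s["position"];iT=np.linalg.inv(T)
C=T@np.array(cams.calibration("wrist")["tool_from_camera"]);ax=-C[:3,2]
vv,uu=np.mgrid[285:380:1,355:440:1];Q=[]
for u,v in zip(uu.ravel(),vv.ravel()):
    if D[v,u]<=0: continue
    o,d=ray("wrist",u,v,s);q=(iT@np.r_[o+d*D[v,u]/(d@ax),1])[:3]*1000
    if -110<q[2]<5: Q.append(q)
Q=np.array(Q)
print(np.percentile(Q[:,2],[90,97,99,100]))
for a in range(-80,0,5):
    k=Q[(Q[:,2]>=a)&(Q[:,2]<a+5)]
    if len(k):print(a,len(k),k.min(0).round(0),k.max(0).round(0))
```

```text
Traceback (most recent call last):
  File "h.py", line 6, in ray
    f,cx,cy,c=K(name)
              ~^^^^^^
  File "h.py", line 4, in K
    c=cams.calibration(name); return 240/np.tan(np.radians(c["vertical_fov"])/2),c["cx"],c["cy"],c
ValueError: time passes only in moves, steps and waits
```

```bash
sed -i 's/^def K/import functools\n@functools.lru_cache\ndef K/' h.py
python3 - <<'E'
from h import *
s=observe();im,D=cams.get_image("wrist")
T=np.eye(4);T[:3,:3]=s["tool_rot"];T[:3,3]=s["position"];iT=np.linalg.inv(T)
C=T@np.array(K("wrist")[3]["tool_from_camera"]);ax=-C[:3,2]
Q=[]
for v in range(280,380):
  for u in range(355,440):
    if D[v,u]<=0: continue
    o,d=ray("wrist",u,v,s);q=(iT@np.r_[o+d*D[v,u]/(d@ax),1])[:3]*1000
    if -110<q[2]<5: Q.append(q)
Q=np.array(Q)
for a in range(-60,0,4):
    k=Q[(Q[:,2]>=a)&(Q[:,2]<a+4)]
    if len(k):print(a,len(k),k.min(0).round(0),k.max(0).round(0))
E
```

```text
-60 258 [-11.  25. -60.] [ 12.  38. -56.]
-56 303 [-11.  25. -56.] [ 12.  39. -52.]
-52 268 [-10.  25. -52.] [ 12.  39. -48.]
-48 257 [-11.  25. -48.] [ 12.  39. -44.]
-44 241 [-11.  25. -44.] [ 12.  39. -40.]
-40 238 [-11.  25. -40.] [ 12.  39. -36.]
-36 208 [-11.  25. -36.] [ 12.  38. -32.]
-32 120 [-11.  25. -32.] [ 12.  31. -28.]
-28 26 [ -6.  25. -28.] [  9.  26. -25.]
```

Request:
move_arm(jaw=[5, 5, 5, 5, 5], dp=[[0, -0.9, 0], [0, -0.9, 0], [0, 0, 0.8], [0, 0, 0.8], [0, 0, 0]], turn=[[0, 0, 0], [0, 0, 0], [0, 0, 0], [0, 0, 0], [0, 0, 0]])

```text
time_s: 8.5
position: [0.598, 0.0388, 0.1317]
tool_rot: [[0.129, 0.992, -0.003], [0.992, -0.129, 0.0], [-0.0, -0.003, -1.0]]
ft_force: [1.0, -0.1, -0.3]
grip_width: 0.0501
gripper_force: 0.0
```

Request:
move_arm(jaw=[5, 5, 5], dp=[[0, 0, 0.4], [0, 0, 0.3], [0, 0, 0]], turn=[[0, 0, 0], [0, 0, 0], [0, 0, 0]])

```text
time_s: 8.75
position: [0.5985, 0.0387, 0.126]
tool_rot: [[0.129, 0.992, -0.001], [0.992, -0.129, 0.0], [0.0, -0.001, -1.0]]
ft_force: [-0.0, -0.4, 1.3]
grip_width: 0.0503
gripper_force: 0.0
```

Request:
move_arm(jaw=[5, 5, 5, 5], dp=[[0, 0.3, 0], [0, 0.3, 0], [0, 0.3, 0], [0, 0, 0]], turn=[[0, 0, 0], [0, 0, 0], [0, 0, 0], [0, 0, 0]])

```text
time_s: 9.08
position: [0.6075, 0.0377, 0.1269]
tool_rot: [[0.129, 0.992, -0.001], [0.992, -0.129, 0.0], [-0.0, -0.001, -1.0]]
ft_force: [-2.3, -0.5, 1.6]
grip_width: 0.0504
gripper_force: 1.5
```

Request:
move_arm(jaw=[5, 5], dp=[[0, 0.1, 0], [0, 0, 0]], turn=[[0, 0, 0], [0, 0, 0]])

```text
time_s: 9.25
position: [0.6075, 0.0376, 0.1269]
tool_rot: [[0.128, 0.992, -0.003], [0.992, -0.128, 0.0], [-0.0, -0.003, -1.0]]
ft_force: [-6.0, 0.0, 3.3]
grip_width: 0.05
gripper_force: 3.2
```

Request:
move_arm(jaw=[5, 5], dp=[[0, 0.1, 0], [0, 0, 0]], turn=[[0, 0, 0], [0, 0, 0]])

```text
time_s: 9.42
position: [0.6075, 0.0376, 0.1268]
tool_rot: [[0.128, 0.992, -0.005], [0.992, -0.128, 0.0], [-0.0, -0.005, -1.0]]
ft_force: [-9.8, 0.9, 6.1]
grip_width: 0.0499
gripper_force: 5.4
```

Request:
move_arm(jaw=[5, 5, 5, 5, 5, 5, 5, 5, 5, 5], dp=[[0, -0.5, 0], [0, -0.6, 0], [0, 0, -2], [0, 0, -2.2], [-3.5, 0, 0], [-3.5, 0, 0], [-3.5, 0, 0], [-3.5, 0, 0], [0, 0, 0], [0, 0, 0]], turn=[[0, 0, 0], [0, 0, 0], [0, 0, 0], [0, 0, 0], [0, 0, 0], [0, 0, 0], [0, 0, 0], [0, 0, 0], [0, 0, 0], [0, 0, 0]])

```text
time_s: 10.25
position: [0.5804, -0.1017, 0.1688]
tool_rot: [[0.132, 0.991, 0.001], [0.991, -0.132, -0.0], [-0.0, 0.001, -1.0]]
ft_force: [-0.4, 0.2, -0.8]
grip_width: 0.0497
gripper_force: 0.0
```

Run:
```python
from h import *
s=observe();R=np.array(s["tool_rot"]);print(s["position"],s["ft_force"])
jx=np.array([.9917,-.1287]);jy=np.array([.1287,.9917]);O=np.array([.5351,-.1009])
for k in(.14,0,-.14):
    d=O+jx*.045+jy*k-s["position"][:2];print(k,(R[:2,:2].T@d)*100)
```

```text
[ 0.58035462 -0.10165014  0.16884315] [-0.36436195  0.16253116 -0.78582042]
0.14 [13.49215039 -0.03676432]
0 [-0.5080181   0.00407324]
-0.14 [-14.50818659   0.04491079]
```

Request:
move_arm(jaw=[5, 5, 5, 5, 5, 5, 5], dp=[[-0.4, 0, 1.4], [0, 0, 1.4], [0, 0, 1.4], [0, 0, 0], [0, 0.4, 0], [0, 0.3, 0], [0, 0, 0]], turn=[[0, 0, 0], [0, 0, 0], [0, 0, 0], [0, 0, 0], [0, 0, 0], [0, 0, 0], [0, 0, 0]])

```text
time_s: 10.83
position: [0.5881, -0.1048, 0.1279]
tool_rot: [[0.128, 0.992, 0.002], [0.992, -0.128, -0.001], [-0.001, 0.002, -1.0]]
ft_force: [-0.5, -0.5, -0.3]
grip_width: 0.05
gripper_force: 0.0
```

Request:
move_arm(jaw=[5, 5, 5], dp=[[0, 0.1, 0], [0, 0.1, 0], [0, 0, 0]], turn=[[0, 0, 0], [0, 0, 0], [0, 0, 0]])

```text
time_s: 11.08
position: [0.5889, -0.1051, 0.1271]
tool_rot: [[0.129, 0.992, -0.0], [0.992, -0.129, -0.0], [-0.0, -0.0, -1.0]]
ft_force: [-1.2, 0.0, 0.1]
grip_width: 0.05
gripper_force: 0.6
```

Request:
move_arm(jaw=[5, 5], dp=[[0, 0.1, 0], [0, 0, 0]], turn=[[0, 0, 0], [0, 0, 0]])

```text
time_s: 11.25
position: [0.5891, -0.1051, 0.127]
tool_rot: [[0.129, 0.992, -0.002], [0.992, -0.129, 0.0], [0.0, -0.002, -1.0]]
ft_force: [-5.4, 1.0, 3.7]
grip_width: 0.0499
gripper_force: 2.9
```

Request:
move_arm(jaw=[5, 5, 5, 5, 5, 5, 5, 5, 5, 5], dp=[[0, -0.5, 0], [0, -0.5, 0], [0, 0, -2], [0, 0, -2.2], [-3.5, 0, 0], [-3.5, 0, 0], [-3.5, 0, 0], [-3.5, 0, 0], [0, 0, 0], [0, 0, 0]], turn=[[0, 0, 0], [0, 0, 0], [0, 0, 0], [0, 0, 0], [0, 0, 0], [0, 0, 0], [0, 0, 0], [0, 0, 0], [0, 0, 0], [0, 0, 0]])

```text
time_s: 12.08
position: [0.5614, -0.2443, 0.1685]
tool_rot: [[0.132, 0.991, 0.0], [0.991, -0.132, 0.0], [0.0, 0.0, -1.0]]
ft_force: [-0.0, -0.2, 0.3]
grip_width: 0.0495
gripper_force: 0.0
```

Request:
move_arm(jaw=[5, 5, 5, 5, 5, 5, 5], dp=[[-0.2, 0, 1.4], [0, 0, 1.4], [0, 0, 1.4], [0, 0, 0], [0, 0.4, 0], [0, 0.3, 0], [0, 0, 0]], turn=[[0, 0, 0], [0, 0, 0], [0, 0, 0], [0, 0, 0], [0, 0, 0], [0, 0, 0], [0, 0, 0]])

```text
time_s: 12.67
position: [0.5698, -0.2456, 0.1279]
tool_rot: [[0.128, 0.992, 0.002], [0.992, -0.128, -0.001], [-0.001, 0.002, -1.0]]
ft_force: [-0.1, -0.1, -0.8]
grip_width: 0.0502
gripper_force: 0.0
```

Request:
move_arm(jaw=[5, 5, 5, 5, 5], dp=[[0, 0.1, 0], [0, 0.1, 0], [0, 0.1, 0], [0, 0.1, 0], [0, 0, 0]], turn=[[0, 0, 0], [0, 0, 0], [0, 0, 0], [0, 0, 0], [0, 0, 0]])

```text
time_s: 13.08
position: [0.5726, -0.2463, 0.127]
tool_rot: [[0.129, 0.992, -0.0], [0.992, -0.129, -0.0], [-0.0, -0.0, -1.0]]
ft_force: [-2.3, -0.4, 1.1]
grip_width: 0.05
gripper_force: 1.1
```

Request:
move_arm(jaw=[5, 5, 5], dp=[[0, 0.1, 0], [0, 0.1, 0], [0, 0, 0]], turn=[[0, 0, 0], [0, 0, 0], [0, 0, 0]])

```text
time_s: 13.33
position: [0.5748, -0.2466, 0.1269]
tool_rot: [[0.129, 0.992, 0.0], [0.992, -0.129, -0.0], [-0.0, 0.0, -1.0]]
ft_force: [-1.4, 0.9, 2.0]
grip_width: 0.0498
gripper_force: 1.2
```

Request:
move_arm(jaw=[5, 5], dp=[[0, 0.1, 0], [0, 0, 0]], turn=[[0, 0, 0], [0, 0, 0]])

```text
time_s: 13.5
position: [0.5755, -0.2467, 0.1269]
tool_rot: [[0.129, 0.992, -0.0], [0.992, -0.129, -0.0], [-0.0, -0.0, -1.0]]
ft_force: [-3.6, 0.7, 2.9]
grip_width: 0.0495
gripper_force: 1.9
```

Request:
move_arm(jaw=[5, 5], dp=[[0, 0.1, 0], [0, 0, 0]], turn=[[0, 0, 0], [0, 0, 0]])

```text
time_s: 13.67
position: [0.5757, -0.2467, 0.1268]
tool_rot: [[0.129, 0.992, -0.003], [0.992, -0.129, 0.0], [0.0, -0.003, -1.0]]
ft_force: [-8.0, 1.2, 5.2]
grip_width: 0.0498
gripper_force: 4.2
```

Request:
move_arm(jaw=[5, 5, 5, 5, 5, 5, 5, 5, 5, 5], dp=[[0, -0.5, 0], [0, -0.5, 0], [0, -0.5, 0], [0, -0.4, 0], [0, -0.2, 0], [0, -0.2, 0], [0, -0.2, 0], [0, -0.2, 0], [0, 0, 0], [0, 0, 0]], turn=[[0, 0, 0], [0, 0, 0], [0, 0, 0], [0, 0, 0], [0, 0, 0], [0, 0, 0], [0, 0, 0], [0, 0, 0], [0, 0, 0], [0, 0, 0]])

```text
time_s: 14.5
position: [0.5498, -0.2433, 0.1268]
tool_rot: [[0.129, 0.992, -0.0], [0.992, -0.129, -0.0], [-0.0, -0.0, -1.0]]
ft_force: [0.8, -0.2, 0.9]
grip_width: 0.0502
gripper_force: 0.6
```

Request:
move_arm(jaw=[5, 5], dp=[[0, -0.1, 0], [0, 0, 0]], turn=[[0, 0, 0], [0, 0, 0]])

```text
time_s: 14.67
position: [0.549, -0.2432, 0.1269]
tool_rot: [[0.129, 0.992, 0.0], [0.992, -0.129, -0.0], [-0.0, 0.0, -1.0]]
ft_force: [1.6, 0.0, 1.4]
grip_width: 0.05
gripper_force: 1.1
```

Request:
move_arm(jaw=[5, 5], dp=[[0, -0.1, 0], [0, 0, 0]], turn=[[0, 0, 0], [0, 0, 0]])

```text
time_s: 14.83
position: [0.5479, -0.2431, 0.127]
tool_rot: [[0.129, 0.992, 0.0], [0.992, -0.129, -0.0], [-0.0, 0.0, -1.0]]
ft_force: [1.8, -0.0, 2.2]
grip_width: 0.0498
gripper_force: 1.3
```

Request:
move_arm(jaw=[5, 5], dp=[[0, -0.1, 0], [0, 0, 0]], turn=[[0, 0, 0], [0, 0, 0]])

```text
time_s: 15.0
position: [0.5468, -0.2429, 0.1269]
tool_rot: [[0.129, 0.992, 0.0], [0.992, -0.129, -0.0], [-0.0, 0.0, -1.0]]
ft_force: [3.6, -1.0, 2.5]
grip_width: 0.05
gripper_force: 1.3
```

Request:
move_arm(jaw=[5, 5], dp=[[0, -0.1, 0], [0, 0, 0]], turn=[[0, 0, 0], [0, 0, 0]])

```text
time_s: 15.17
position: [0.5459, -0.2428, 0.1269]
tool_rot: [[0.129, 0.992, 0.0], [0.992, -0.129, -0.0], [-0.0, 0.0, -1.0]]
ft_force: [3.1, -0.1, 2.0]
grip_width: 0.05
gripper_force: 1.6
```

Request:
move_arm(jaw=[5, 5], dp=[[0, -0.1, 0], [0, 0, 0]], turn=[[0, 0, 0], [0, 0, 0]])

```text
time_s: 15.33
position: [0.5456, -0.2428, 0.127]
tool_rot: [[0.129, 0.992, 0.002], [0.992, -0.129, -0.001], [-0.0, 0.002, -1.0]]
ft_force: [6.0, -0.4, 1.3]
grip_width: 0.0501
gripper_force: 3.2
```

Request:
move_arm(jaw=[5, 5, 5, 5, 5, 5, 5], dp=[[0, 0.6, 0], [0, 0.5, 0], [0, 0, 0], [0, 0, -1.5], [0, 0, -2.5], [0, 0, -3], [0, 0, -2]], turn=[[0, 0, 0], [0, 0, 0], [0, 0, 0], [0, 0, 0], [0, 0, 0], [0, 0, 0], [0, 0, 0]])

```text
time_s: 15.92
position: [0.5557, -0.2441, 0.2189]
tool_rot: [[0.129, 0.992, 0.0], [0.992, -0.129, -0.001], [-0.001, 0.0, -1.0]]
ft_force: [-0.3, -0.7, 0.8]
grip_width: 0.0497
gripper_force: 0.0
```

Request:
move_arm(jaw=[6, 6, 7, 7, 7, 7, 7, 7, 7, 7, 7, 7], dp=[[0, 0, 0], [0, 0, 0], [0, 0, 0], [0, 0, 0], [0, 0, 0], [0, 0, 0], [0, 0, 0], [0, 0, 0], [0, 0, 0], [0, 0, 0], [0, 0, 0], [0, 0, 0]], turn=[[0, 0, -0.12], [0, 0, -0.12], [0, 0, -0.12], [0, 0, -0.12], [0, 0, -0.12], [0, 0, -0.12], [0, 0, -0.12], [0, 0, -0.12], [0, 0, -0.12], [0, 0, -0.12], [0, 0, -0.12], [0, 0, -0.12]])

```text
time_s: 16.92
position: [0.5554, -0.2439, 0.2163]
tool_rot: [[-0.968, 0.251, -0.002], [0.251, 0.968, 0.001], [0.002, 0.0, -1.0]]
ft_force: [0.1, -0.5, -0.5]
grip_width: 0.07
gripper_force: 0.0
```

Run:
```python
from h import *
s=observe();R=np.array(s["tool_rot"]);print(s["position"],R,s["q"],s["ft_force"])
```

```text
[ 0.55539878 -0.24387791  0.21632097] [[-9.67957294e-01  2.51109198e-01 -1.68759060e-03]
 [ 2.51108184e-01  9.67958704e-01  7.91318607e-04]
 [ 1.83222539e-03  3.42194806e-04 -9.99998263e-01]] [-3.48672126e+01  2.73982356e+01  6.38525249e+01 -1.80801676e-02
  8.88544927e+01 -1.10323693e+02] [ 0.12589919 -0.48276808 -0.51578707]
```

Request:
move_arm(jaw=[7, 7, 7, 7, 7, 7, 7, 7, 7, 7, 7, 7], dp=[[0, 0, 0], [1.3, 3.7, 0], [1.3, 3.7, 0], [1.3, 3.7, 0], [1.3, 3.7, 0], [1.3, 3.7, 0], [1.3, 3.7, 0], [1.3, 3.7, 0], [1.3, 3.7, 0], [1.3, 3.7, 0], [1.3, 3.7, 0], [1.3, 3.7, 0]], turn=[[0, 0, -0.124], [0, 0, 0], [0, 0, 0], [0, 0, 0], [0, 0, 0], [0, 0, 0], [0, 0, 0], [0, 0, 0], [0, 0, 0], [0, 0, 0], [0, 0, 0], [0, 0, 0]])

```text
time_s: 17.92
position: [0.468, 0.1802, 0.2166]
tool_rot: [[-0.991, 0.135, -0.001], [0.135, 0.991, -0.001], [0.001, -0.001, -1.0]]
ft_force: [1.2, 0.7, 0.0]
grip_width: 0.0699
gripper_force: 0.0
```

Request:
move_arm(jaw=[7, 7, 7, 7, 7], dp=[[1.3, 3.7, 2], [1.3, 3.7, 2], [1.3, 3.7, 2], [0, 0, 0], [0, 0, 0]], turn=[[0, 0, 0], [0, 0, 0], [0, 0, 0], [0, 0, 0], [0, 0, 0]])

```text
time_s: 18.33
position: [0.4455, 0.2887, 0.1587]
tool_rot: [[-0.991, 0.132, -0.003], [0.132, 0.991, -0.002], [0.003, -0.002, -1.0]]
ft_force: [0.2, -0.9, -0.3]
grip_width: 0.07
gripper_force: 0.0
```

```bash
python3 w.py w4 collar_center
cat > wd.py <<'E'
from h import *
# collar from wrist depth: points with z between 15 and 35 mm near TCP
s=observe();im,D=cams.get_image("wrist")
T=np.eye(4);T[:3,:3]=s["tool_rot"];T[:3,3]=s["position"];iT=np.linalg.inv(T)
C=T@np.array(K("wrist")[3]["tool_from_camera"]);ax=-C[:3,2];Q=[];W=[]
for v in range(60,440):
  for u in range(160,480):
    if D[v,u]<=0: continue
    o,d=ray("wrist",u,v,s);w=o+d*D[v,u]/(d@ax)
    q=(iT@np.r_[w,1])[:3]
    if abs(q[0])<.075 and abs(q[1])<.06 and q[2]>-.012: Q.append(q);W.append(w)
    elif q[2]>-.1 and abs(q[0])<.012 : Q.append(q);W.append(w)
Q=np.array(Q);W=np.array(W)
z=W[:,2];print(s["position"],len(z),np.percentile(z,[1,10,50,90,99]))
m=(z>.018)&(z<.032)&(np.hypot(W[:,0]-.441,W[:,1]-.299)<.05);P=W[m];print(m.sum(),P.min(0),P.max(0),P.mean(0),np.median(P[:,2]))
c,r=cv2.minEnclosingCircle((P[:,:2]*1000).astype(np.float32));print(c,r)
d=np.r_[c[0]/1000,c[1]/1000]-s["position"][:2];print("tool xy cm",np.array(s["tool_rot"])[:2,:2].T@d*100)
f=Q[(Q[:,2]<.0)];print("finger tip",np.percentile(f[:,2],[50,90,99]))
E
python3 wd.py
```

```text
[0.4455 0.2887 0.1587] [ 0.1943 -0.887  -0.3144]
collar_center 0.95 431.1 264.2 [0.5022 0.3887 0.012 ]
collar_center 0.94 326.4 215.1 [0.4442 0.298  0.012 ]
collar_center 0.89 507.4 229.3 [0.4785 0.4685 0.012 ]
[0.44705503 0.28715804 0.16020784] 35339 [-0.00120083 -0.00035829  0.00085785  0.23729913  0.25869808]
1814 [0.41936897 0.27706963 0.01807944] [0.46628292 0.32401284 0.02669637] [0.44224138 0.30068079 0.02404321] 0.024203851579684743
(442.8377990722656, 300.66607666015625) 24.040199279785156
tool xy cm [0.60076786 1.28124877]
finger tip [-0.06595804 -0.04143965 -0.03255491]
```

View pics/w4.png

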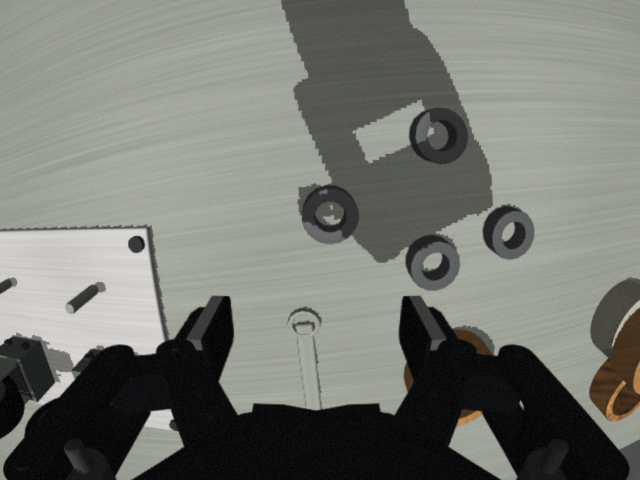

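The target collar is at (330,213), the leftmost in this view, which is the robot's right. It measures (0.4428, 0.3007) with its top at 24 mm.

Request:
move_arm(jaw=[7, 7, 7, 7, 7, 7, 7, 7], dp=[[0.6, 1.3, 0], [0, 0, 3.5], [0, 0, 3.5], [0, 0, 3.5], [0, 0, 3], [0, 0, 1.5], [0, 0, 0], [0, 0, 0]], turn=[[0, 0, 0], [0, 0, 0], [0, 0, 0], [0, 0, 0], [0, 0, 0], [0, 0, 0], [0, 0, 0], [0, 0, 0]])

```text
time_s: 19.15
position: [0.4434, 0.3005, 0.0105]
tool_rot: [[-0.991, 0.137, 0.0], [0.137, 0.991, -0.0], [-0.0, -0.0, -1.0]]
ft_force: [0.8, 1.6, -0.4]
grip_width: 0.07
gripper_force: 0.0
```

```bash
python3 wd.py
```

```text
[0.44344058 0.30052902 0.01054991] 66854 [-0.00099056 -0.00030033  0.00060514  0.06486658  0.10827538]
3093 [0.41857013 0.27667246 0.01800961] [0.46468564 0.32464183 0.02614137] [0.44232585 0.30096578 0.02351368] 0.024080122568230194
(442.5954284667969, 300.7547302246094) 24.082372665405273
tool xy cm [0.08681023 0.01078229]
finger tip [-0.05427031 -0.01173612 -0.00133976]
```

Request:
move_arm(jaw=[7, 7, 7], dp=[[0, 0, 0.8], [0, 0, 0.8], [0, 0, 0]], turn=[[0, 0, 0], [0, 0, 0], [0, 0, 0]])

```text
time_s: 19.45
position: [0.4423, 0.301, -0.0067]
tool_rot: [[-0.991, 0.136, -0.001], [0.136, 0.991, -0.0], [0.001, -0.001, -1.0]]
ft_force: [-1.0, -0.2, -0.4]
grip_width: 0.07
gripper_force: 0.0
```

Request:
move_arm(jaw=[7, 7, 7], dp=[[0, 0, 0.6], [0, 0, 0.6], [0, 0, 0]], turn=[[0, 0, 0], [0, 0, 0], [0, 0, 0]])

```text
time_s: 19.7
position: [0.4421, 0.3011, -0.0191]
tool_rot: [[-0.991, 0.135, -0.002], [0.135, 0.991, -0.001], [0.001, -0.001, -1.0]]
ft_force: [-0.8, 0.1, -0.9]
grip_width: 0.0699
gripper_force: 0.0
```

Request:
move_arm(jaw=[5.5, 4.4, 4.4, 4.4, 4.4, 4.4], dp=[[0, 0, 0], [0, 0, 0], [0, 0, 0], [0, 0, 0], [0, 0, 0], [0, 0, 0]], turn=[[0, 0, 0], [0, 0, 0], [0, 0, 0], [0, 0, 0], [0, 0, 0], [0, 0, 0]], force=30)

```text
time_s: 20.2
position: [0.4428, 0.3014, -0.0177]
tool_rot: [[-0.991, 0.135, 0.0], [0.135, 0.991, 0.0], [-0.0, 0.0, -1.0]]
ft_force: [0.4, -0.3, 2.3]
grip_width: 0.0461
gripper_force: 31.3
```

Request:
move_arm(jaw=[4.4, 4.4, 4.4, 4.4, 4.4, 4.4, 4.4, 4.4, 4.4, 4.4, 4.4], dp=[[0, 0, -2], [0, 0, -3.5], [0, 0, -3.5], [0, 0, -3], [-0.57, -3.7, 0], [-0.57, -3.7, 0], [-0.57, -3.7, 0], [-0.57, -3.7, 0], [-0.57, -3.7, 0], [-0.57, -3.7, 0], [-0.57, -3.7, 0]], turn=[[0, 0, 0], [0, 0, 0], [0, 0, 0], [0, 0, 0], [0, 0, 0], [0, 0, 0], [0, 0, 0], [0, 0, 0], [0, 0, 0], [0, 0, 0], [0, 0, 0]])

```text
time_s: 21.12
position: [0.4467, 0.0376, 0.1021]
tool_rot: [[-0.991, 0.135, -0.0], [0.135, 0.991, -0.0], [0.0, -0.0, -1.0]]
ft_force: [1.2, -0.5, -1.2]
grip_width: 0.0462
gripper_force: 31.3
```

Request:
move_arm(jaw=[4.4, 4.4, 4.4, 4.4, 4.4, 4.4, 4.4, 4.4, 4.4], dp=[[-0.57, -3.7, 0], [-0.57, -3.7, 0], [-0.57, -3.7, 0], [-0.57, -3.7, 0], [-0.57, -3.7, 0], [-0.57, -3.7, 0], [-0.57, -3.7, 0], [0, 0, 0], [0, 0, 0]], turn=[[0, 0, 0], [0, 0, 0], [0, 0, 0], [0, 0, 0], [0, 0, 0], [0, 0, 0], [0, 0, 0], [0, 0, 0], [0, 0, 0]])

```text
time_s: 21.87
position: [0.4512, -0.2242, 0.1016]
tool_rot: [[-0.99, 0.138, -0.0], [0.138, 0.99, 0.0], [0.0, 0.0, -1.0]]
ft_force: [0.1, 0.0, -0.8]
grip_width: 0.0459
gripper_force: 31.3
```

```bash
python3 w.py w5 post_right post_mid post_left
python3 - <<'E'
from h import *
im,D=cams.get_image("scene");cv2.imwrite("pics/s5.png",cv2.resize(im[130:330,200:420,::-1],(660,600),interpolation=2))
a=cv2.imread("pics/w5.png");b=cv2.imread("pics/s5.png")
cv2.imwrite("pics/m5.png",np.hstack([cv2.resize(a,(440,330)),cv2.resize(b,(360,330))]))
E
```

```text
[ 0.4512 -0.2242  0.1016] [ 0.0605  0.0055 -0.8481]
post_right 0.59 307.8 237.2 [ 0.4522 -0.2299  0.01  ]
post_mid 0.98 486.8 236.2 [ 0.4703 -0.0928  0.01  ]
post_left 0.61 612.0 234.9 [0.4878 0.0469 0.01  ]
```

View pics/m5.png

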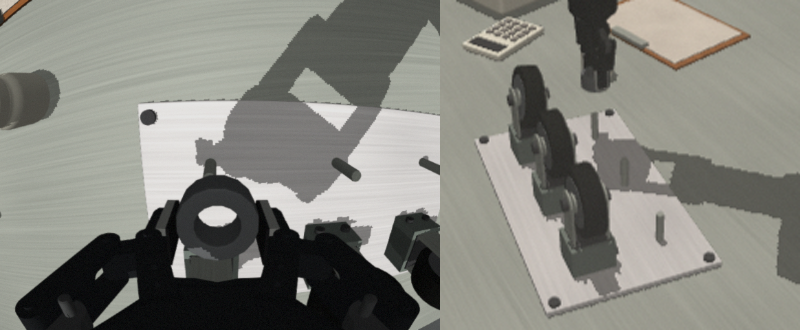

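Wrist view: the collar is held level above the plate, just beside the right post, and the post networks agree at about (0.4525, -0.231). Scene view: the right wheel leans towards the robot.

Request:
move_arm(jaw=[4.4, 4.4, 4.4, 4.4, 4.4], dp=[[-0.2, -0.65, 0], [0, 0, 2], [0, 0, 2.2], [0, 0, 1], [0, 0, 0]], turn=[[0, 0, 0], [0, 0, 0], [0, 0, 0], [0, 0, 0], [0, 0, 0]])

```text
time_s: 22.53
position: [0.452, -0.2286, 0.0482]
tool_rot: [[-0.991, 0.135, -0.003], [0.135, 0.991, 0.003], [0.003, 0.002, -1.0]]
ft_force: [-0.3, -0.3, -0.8]
grip_width: 0.0461
gripper_force: 31.3
```

Request:
move_arm(jaw=[4.4, 4.4, 4.4, 4.4], dp=[[0, 0, 0.7], [0, 0, 0.7], [0, 0, 0.6], [0, 0, 0]], turn=[[0, 0, 0], [0, 0, 0], [0, 0, 0], [0, 0, 0]])

```text
time_s: 22.87
position: [0.4524, -0.2292, 0.0292]
tool_rot: [[-0.991, 0.135, -0.001], [0.135, 0.991, 0.001], [0.001, 0.001, -1.0]]
ft_force: [-0.5, 0.7, -1.5]
grip_width: 0.0462
gripper_force: 31.3
```

Request:
move_arm(jaw=[4.4, 4.4, 4.4, 4.4, 4.4], dp=[[0, -0.15, 0.9], [0, 0, 1], [0, 0, 1], [0, 0, 0.5], [0, 0, 0]], turn=[[0, 0, 0], [0, 0, 0], [0, 0, 0], [0, 0, 0], [0, 0, 0]])

```text
time_s: 23.28
position: [0.4521, -0.2307, -0.005]
tool_rot: [[-0.991, 0.135, -0.001], [0.135, 0.991, 0.001], [0.001, 0.001, -1.0]]
ft_force: [0.4, 0.1, -0.4]
grip_width: 0.0461
gripper_force: 31.3
```

Request:
move_arm(jaw=[4.4, 4.4, 5.5, 6.5, 6.5, 6.5], dp=[[0, 0, 0.2], [0, 0, 0], [0, 0, 0], [0, 0, 0], [0, 0, 0], [0, 0, 0]], turn=[[0, 0, 0], [0, 0, 0], [0, 0, 0], [0, 0, 0], [0, 0, 0], [0, 0, 0]])

```text
time_s: 23.78
position: [0.4526, -0.231, -0.0057]
tool_rot: [[-0.991, 0.135, 0.0], [0.135, 0.991, -0.0], [-0.0, -0.0, -1.0]]
ft_force: [0.1, -0.6, 0.2]
grip_width: 0.0648
gripper_force: 0.0
```

Request:
move_arm(jaw=[6.5, 6.5, 6.5, 6.5, 6.5, 6.5, 6.5, 6.5], dp=[[0, 0, -1], [0, 0, -2], [0, 0, -3.5], [0, 0, -3.5], [2, 0, -3.5], [2, 0, -2], [0, 0, 0], [0, 0, 0]], turn=[[0, 0, 0], [0, 0, 0], [0, 0, 0], [0, 0, 0], [0, 0, 0], [0, 0, 0], [0, 0, 0], [0, 0, 0]])

```text
time_s: 24.45
position: [0.4128, -0.2257, 0.15]
tool_rot: [[-0.991, 0.136, 0.002], [0.136, 0.991, -0.002], [-0.002, -0.001, -1.0]]
ft_force: [0.2, -0.2, -0.2]
grip_width: 0.0652
gripper_force: 0.0
```

```bash
python3 w.py w6 collar_center post_right
python3 - <<'E'
from h import *
im,D=cams.get_image("scene");b=cv2.resize(im[130:330,200:420,::-1],(360,330),interpolation=2)
a=cv2.imread("pics/w6.png")
cv2.imwrite("pics/m6.png",np.hstack([cv2.resize(a,(440,330)),b]))
E
```

```text
[ 0.4128 -0.2257  0.15  ] [ 0.2098 -0.1786 -0.2212]
collar_center 0.77 313.9 270.4 [ 0.458  -0.2335  0.012 ]
post_right 0.83 317.9 265.3 [ 0.4545 -0.2295  0.01  ]
```

View pics/m6.png

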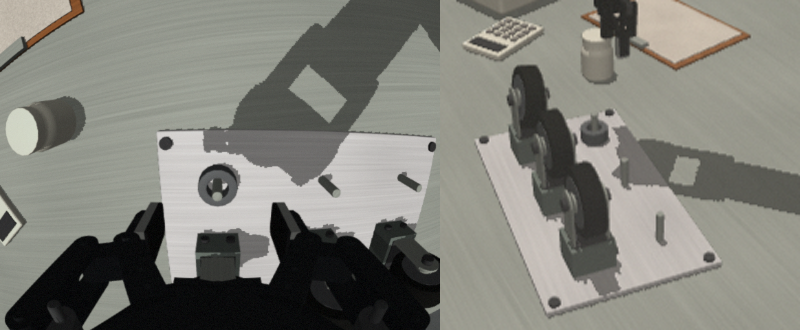

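The collar lies flat round the right post, at (217,186) in the left half of the picture. The gripper is clear and the right wheel still leans towards the robot, so I hand in.

```bash
python3 -c "
from rig import ticket
print(ticket.close_job())"
```

```text
the job is handed in; nothing more can be done
None
```

The right castor's wheel is the worn one: I rocked it fully away and back, left it leaning towards the robot, dropped the grey collar over its post and handed the job in; the hand-in returned no verdict.

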